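# Leak-check the S line and hold its purge button

## Robot

A 6-joint arm with a two-finger parallel gripper is mounted at the origin on the work surface. World frame = base frame: x ahead of the robot, y to its left, z up, the work surface at z = 0. Lengths are in mm, angles in rad, forces in N, time in s.
With the tool pointing down it reaches from about 350 to 975 mm from the base axis. Payload 7.1 kg.
Tool frame: the origin (TCP) lies between the finger pads, 19 mm behind the fingertips; this is the grasp point; z points along the fingers, y is the line along which they close (so a half turn about z gives the same grasp; the last joint's range is limited). The gripper opens to 88 mm and grips with 3 to 60 N. Pads are 20 mm wide; open, the fingers measure 115 mm over their backs; the gripper's body (75 mm by 178 mm) begins 61 mm behind the grasp point.
Start: joints at [-1.281, 0.423, 1.63, -0, 1.089, -0.019], TCP at [189.965, -595.414, 241.375] pointing down, gripper open.
Joint ranges: [-3, 3], [-0.9, 2.11], [0.09, 2.58], [-1.31, 4.45], [0.11, 2.69], [-2.54, 2.54]. Speed limits (rad/s): [2.39, 2.39, 3.01, 3.14, 3.14, 3.14].

## Interface

Orientations are given as a unit quaternion [x, y, z, w].
In Python, from station import env, set_gripper, viewer, workorder gives the robot as it stands. Calls block until the motion is done:
- env.reach(position, orientation): joint-space move of the TCP to a pose.
- env.move_l(position, rot=None, rate=150, f_stop=None): straight line of the TCP; rot=None keeps the orientation; rate is the mean speed in mm/s. With f_stop (N) it stops when the force on the tool has changed by that much, and returns True; else False.
- env.move_joints(angles): joint-space move.
- set_gripper(opening): finger opening in mm; the grip force is fixed at half the most; returns when the fingers have stopped.
- env.hold(seconds).
- env.ik(position, orientation): joint angles nearest the present ones, or None.
- env.read_state(): the state.
- viewer.camera(name): name is "side" or "top"; returns the picture (420x560x3 uint8, blue, green, red); there is no depth.
- viewer.camera_params(name): a dict with "fx", "fy", "cx", "cy" (pixels), "pose" (4x4, takes a point from camera to world coordinates). Camera axes: x right, y up, looking along -z (the intrinsics and any distortion apply to the point x, -y, -z); pixel columns grow to the right and rows downward; lengths in mm; the calibration is good to about 2 mm. A picture is of the moment at which its call begins. camera_params takes no time and is no camera call.
A pose or a line that the arm cannot do raises env.IKError and nothing moves.
- workorder.sign_off(): hands the job in; it is judged then, once.
The state is a dict: "time_s": time; "qpos": joint angles; "dq": joint speeds; "tau": joint torques, N m; "tool_pos": TCP position; "orientation": TCP orientation; "force": force on the tool from outside, world axes, zero at the start; "wrist_torque": the same for the moment, N m; "width": finger opening in mm; "grip_force": force on a finger pad.
Only numpy, scipy, OpenCV 4.12 (cv2) and the standard library are available. Lean on these libraries where they do the work, as an engineer would, in place of code of your own. Each camera call takes 0.05 s, during which the arm holds its last target. There are 200 camera calls.

## Task

Check the S-shaped steel tube for leaks: with the gripper pointing down, follow the tube with your fingertips from its plain metal outlet block all the way round both bends to its purge button, staying right over it and about a finger's breadth above, without touching the tube, since a touch would wipe off the drop that shows a leak. Then press that purge button down with the fingertips to flush the line, and finish while still holding it fully down. Pick nothing up, and leave the board with the straight tube, both boards' places and everything lying around as they are.

Things in the scene. Friction and masses are not known exactly. Their poses are not given: they have to be found in the camera images.
- board_s: Loose white plastic board on rubber feet, 190 (x) x 170 (y) mm, 2.5 kg, top face 10 mm above the bench. Origin: centre of its underside; z up. Carries the S tube. At its start an aluminium outlet block, 30 x 30 mm, top 52 mm above the bench (highest thing here), at (-70,-68) mm. At its end a small fitting, top 51 mm, then the purge button at (70,64) mm.
- line_s: S tube: rigid dark steel, 6.4 mm thick, level, centreline 45 mm above the bench. Axes as board_s (mm): straight (-70,-53) to (-70,35); half circle r 35 about (-35,35) via (-35,70) to (0,35); straight to (0,-35); half circle about (35,-35) via (35,-70) to (70,-35); straight to (70,34). A 13 mm wide nut, 10 mm long, at each end.
- p0 (a point): point 0 of 0 to 7 along the S tube's centreline, in the order of tracing (board axes, mm): start, 18 mm from the outlet block's face, (-70,-35); 45 mm above the bench; axes as the board's
- p1 (a point): point 1 of 0 to 7 along the S tube's centreline, in the order of tracing (board axes, mm): on the first leg, (-70,20); 45 mm above the bench; axes as the board's
- p2 (a point): point 2 of 0 to 7 along the S tube's centreline, in the order of tracing (board axes, mm): middle of the first U bend, (-35,70); 45 mm above the bench; axes as the board's
- p3 (a point): point 3 of 0 to 7 along the S tube's centreline, in the order of tracing (board axes, mm): on the middle leg, (0,20); 45 mm above the bench; axes as the board's
- p4 (a point): point 4 of 0 to 7 along the S tube's centreline, in the order of tracing (board axes, mm): on the middle leg, (0,-30); 45 mm above the bench; axes as the board's
- p5 (a point): point 5 of 0 to 7 along the S tube's centreline, in the order of tracing (board axes, mm): middle of the second U bend, (35,-70); 45 mm above the bench; axes as the board's
- p6 (a point): point 6 of 0 to 7 along the S tube's centreline, in the order of tracing (board axes, mm): on the last leg, (70,-30); 45 mm above the bench; axes as the board's
- p7 (a point): point 7 of 0 to 7 along the S tube's centreline, in the order of tracing (board axes, mm): end, 24 mm before the end fitting, (70,10); 45 mm above the bench; axes as the board's
- purge_s_top (a point): centre of the top of the S board's purge button, a round black cap 24 mm across in a grey housing, about 50 mm above the bench, 10 mm above its housing; moves down with it
- purge_s (a joint): how far the S board's purge button is pressed, m: 0 out, 0.006 fully down; a spring pushes it back, fully down takes 4 N
- board_i: Loose white plastic board on rubber feet, 190 (x) x 170 (y) mm, 2.5 kg, top face 10 mm above the bench. Origin: centre of its underside; z up. The other board: one short straight tube along x at y=0, 45 mm above the bench, from a like outlet block at x=-70 mm to a like button at x=65 mm. Not part of the job.
- purge_i (a joint): how far the straight-tube board's purge button is pressed, m; to be left alone
- vial_a: squat brown glass vial, 22 mm wide, 32 mm tall, loose, standing on board_s inside the first U; origin under its centre
- vial_b: squat clear glass vial, same size, loose, standing on board_s inside the second U; origin under its centre
- vial_c: squat brown glass vial, same size, loose, standing on board_i
- flask: brown glass bottle, 60 mm wide, 110 mm tall, loose on the bench to the left of the boards
- beaker: glass beaker, 66 mm wide, 75 mm tall, loose on the bench to the right of the boards
- wrench: steel wrench 150 mm long, lying loose on the bench beyond the boards
- tipbox: grey closed box, 75 x 110 mm, 50 mm tall, loose on the bench, near the robot on the right

How it is judged (in metres and radians):
On the way, in this order (a step that is already met when the one before it is completed fails the run):
1. fingertips just above the start of the tube, by the outlet block (TCP within 12 mm sideways of site p0 and 14 to 52 mm above it) (horizontal distance between the grasp point and p0 below 0.012 m and z of the grasp point in the frame of p0 between 0.014 and 0.052 m), for 0.04 s.
2. fingertips just above the first leg (TCP within 12 mm sideways of site p1 and 14 to 52 mm above it) (horizontal distance between the grasp point and p1 below 0.012 m and z of the grasp point in the frame of p1 between 0.014 and 0.052 m), for 0.04 s.
3. fingertips just above the first bend (TCP within 12 mm sideways of site p2 and 14 to 52 mm above it) (horizontal distance between the grasp point and p2 below 0.012 m and z of the grasp point in the frame of p2 between 0.014 and 0.052 m), for 0.04 s.
4. fingertips just above the middle leg, first half (TCP within 12 mm sideways of site p3 and 14 to 52 mm above it) (horizontal distance between the grasp point and p3 below 0.012 m and z of the grasp point in the frame of p3 between 0.014 and 0.052 m), for 0.04 s.
5. fingertips just above the middle leg, second half (TCP within 12 mm sideways of site p4 and 14 to 52 mm above it) (horizontal distance between the grasp point and p4 below 0.012 m and z of the grasp point in the frame of p4 between 0.014 and 0.052 m), for 0.04 s.
6. fingertips just above the second bend (TCP within 12 mm sideways of site p5 and 14 to 52 mm above it) (horizontal distance between the grasp point and p5 below 0.012 m and z of the grasp point in the frame of p5 between 0.014 and 0.052 m), for 0.04 s.
7. fingertips just above the last leg (TCP within 12 mm sideways of site p6 and 14 to 52 mm above it) (horizontal distance between the grasp point and p6 below 0.012 m and z of the grasp point in the frame of p6 between 0.014 and 0.052 m), for 0.04 s.
8. fingertips just above the end of the tube, by the purge button (TCP within 12 mm sideways of site p7 and 14 to 52 mm above it) (horizontal distance between the grasp point and p7 below 0.012 m and z of the grasp point in the frame of p7 between 0.014 and 0.052 m), for 0.04 s.
9. the S board's purge button is held down by the fingers (more than 3.5 mm) (value of joint purge_s above 0.0035 m and contact force between the fingers and purge_s above 1 N), for 0.3 s.
At the end, for the whole second after the job is handed in: The fingers hold the S board's purge button more than 3.5 mm down (of 6) with more than 1 N, the other button is out (under 2 mm), both boards are within 15 mm and all loose things within 20 mm of where they stood (all of step 9 and value of joint purge_i below 0.002 m and distance of each of vial_a, vial_b, vial_c, flask, beaker, wrench, tipbox from where it was at the start of the episode below 0.02 m and distance of each of board_s, board_i from where it was at the start of the episode below 0.015 m); the arm keeps its last pose, push and grip.
It fails at once if the S tube is touched (contact force between any of the fingers, the arm and line_s above 1 N).
It fails at once if the other board's purge button is pressed by more than 2 mm (value of joint purge_i above 0.002 m).
It fails at once if a board is shifted more than 15 mm, lifted or tipped (distance of any of board_s, board_i from where it was at the start of the episode above 0.015 m or height (world z) of any of board_s, board_i above 0.01 m or angle between any of board_s, board_i's own z axis and vertical above 0.08 rad).
It fails at once if a vial, bottle, beaker, wrench or box is moved more than 20 mm, lifted or carried (distance of any of vial_a, vial_b, vial_c, flask, beaker, wrench, tipbox from where it was at the start of the episode above 0.02 m).
It fails at once if a standing vial, bottle or beaker is tipped over (angle between any of vial_a, vial_b, vial_c, flask, beaker's own z axis and vertical above 0.4 rad).
It also fails if it takes over 51 s, if anything falls off the work surface, if the arm or the gripper's body presses on something with over 40 N, if the wrist force passes 120 N, or if a joint passes its speed limit or range.

## Working session

There is one attempt and no reset: what is moved stays moved. The work goes in short steps, each a Python script; the robot and the scene stay as the last script left them, time stands still between calls to the robot, and variables do not carry over. Pictures are saved under pics/ and viewed, at most 10 in all, crops included, and the job is handed in when it is done.

```bash
mkdir -p pics; python3 - <<'E'
from station import env, viewer
import cv2, numpy as np
for n in("top","side"):
    cv2.imwrite(f"pics/{n}0.png",viewer.camera(n)); p=viewer.camera_params(n); print(n,p)
s=env.read_state(); print(s["time_s"],s["orientation"],s["width"])
E
```

```text
top {'fx': 406.15994391231726, 'fy': 406.15994391231726, 'cx': 279.14065360709554, 'cy': 206.60508767463068, 'pose': array([[ 3.50856102e-03,  9.97725180e-01, -6.73212831e-02,
         4.83366337e+02],
       [-9.99772199e-01,  2.08247372e-03, -2.12418010e-02,
        -1.70200327e+01],
       [-2.10532849e-02,  6.73804754e-02,  9.97505203e-01,
         1.02511628e+03],
       [ 0.00000000e+00,  0.00000000e+00,  0.00000000e+00,
         1.00000000e+00]])}
side {'fx': 507.10330768080087, 'fy': 507.10330768080087, 'cx': 267.46017404432956, 'cy': 216.14143076667096, 'pose': array([[-9.64513892e-01,  1.28554360e-01, -2.30622480e-01,
         2.42193636e+02],
       [-2.63832774e-01, -5.03190809e-01,  8.22916324e-01,
         1.01556691e+03],
       [-1.02576312e-02,  8.54559995e-01,  5.19251380e-01,
         6.96317602e+02],
       [ 0.00000000e+00,  0.00000000e+00,  0.00000000e+00,
         1.00000000e+00]])}
0.1 [ 9.88107443e-01  1.53763518e-01 -8.53639323e-05 -6.74551818e-04] 88.14079827113942
```

View pics/top0.png

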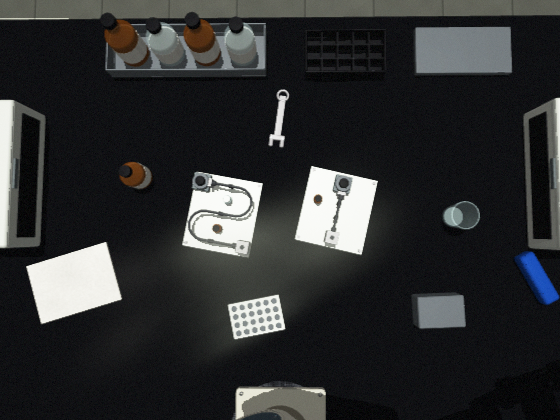

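View pics/side0.png

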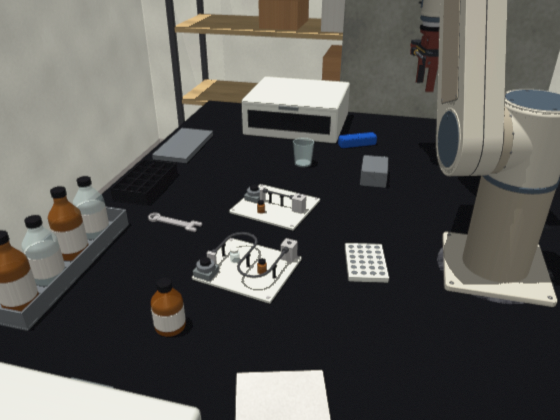

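The top view shows board_s around (222,214), with its outlet block at (242,247) and its purge button at (201,181). Board +x points roughly image-up and +y image-left. The side view shows the same board at (248,267). Next I'll fit the corners in both views.

```bash
cat > h.py <<'E'
import cv2, numpy as np
from station import env, viewer, set_gripper, workorder
def ray(n,uv,z):
    p=viewer.camera_params(n); T=p["pose"]
    d=T[:3,:3]@np.array([(uv[0]-p["cx"])/p["fx"],-(uv[1]-p["cy"])/p["fy"],-1]); o=T[:3,3]
    return o+d*(z-o[2])/d[2]
def proj(n,X):
    p=viewer.camera_params(n); T=p["pose"]; c=T[:3,:3].T@(np.array(X)-T[:3,3])
    return np.array([p["cx"]+p["fx"]*c[0]/-c[2],p["cy"]-p["fy"]*c[1]/-c[2]])
E
cat > m.py <<'E'
from h import *
for n,seed in(("top",(250,205)),("side",(248,267))):
    im=cv2.imread(f"pics/{n}0.png"); g=im.min(2)
    m=(g>130).astype(np.uint8)
    m=cv2.morphologyEx(m,cv2.MORPH_CLOSE,np.ones((5,5)))
    k,l,st,c=cv2.connectedComponentsWithStats(m)
    i=min(range(1,k),key=lambda i:np.hypot(*(c[i]-(222 if n=="top" else 248,214 if n=="top" else 267)))+(1e3 if st[i,4]<500 else 0))
    print(n,st[i],c[i])
    ys,xs=np.where(l==i); P=np.array([ray(n,(x,y),10)[:2] for x,y in zip(xs,ys)],np.float32)
    r=cv2.minAreaRect(P); print(r); print(cv2.boxPoints(r).round(1).tolist())
t=cv2.imread("pics/top0.png")[160:270,170:275]; s=cv2.imread("pics/side0.png")[225:305,185:310]
cv2.imwrite("pics/tc.png",cv2.resize(t,None,fx=5,fy=5,interpolation=2)); cv2.imwrite("pics/sc.png",cv2.resize(s,None,fx=6,fy=6,interpolation=2))
E
python3 m.py
```

```text
top [ 182  172   81   85 4904] [222.44392333 214.3641925 ]Traceback (most recent call last):
  File "m.py", line 9, in <module>
    ys,xs=np.where(l==i); P=np.array([ray(n,(x,y),10)[:2] for x,y in zip(xs,ys)],np.float32)
                                      ~~~^^^^^^^^^^^^
  File "h.py", line 4, in ray
    p=viewer.camera_params(n); T=p["pose"]
ValueError: time passes only in moves, steps and waits
```

```bash
sed -i 's/viewer.camera_params(n)/C[n]/; s/^def ray/C={n:viewer.camera_params(n) for n in("top","side")}\ndef ray/' h.py; python3 m.py
```

```text
top [ 182  172   81   85 4904] [222.44392333 214.3641925 ]
((533.8167724609375, 149.56298828125), (174.01251220703125, 189.54135131835938), 79.7842025756836)
[[425.1000061035156, 80.69999694824219], [611.7000122070312, 47.099998474121094], [642.5, 218.39999389648438], [456.0, 252.0]]
side [ 192  238  109   64 3368] [249.71288599 269.3847981 ]
((540.9508666992188, 147.68048095703125), (174.59388732910156, 208.09580993652344), 79.84403228759766)
[[423.1000061035156, 80.0999984741211], [628.0, 43.400001525878906], [658.7999877929688, 215.3000030517578], [453.8999938964844, 252.0]]
```

View pics/tc.png

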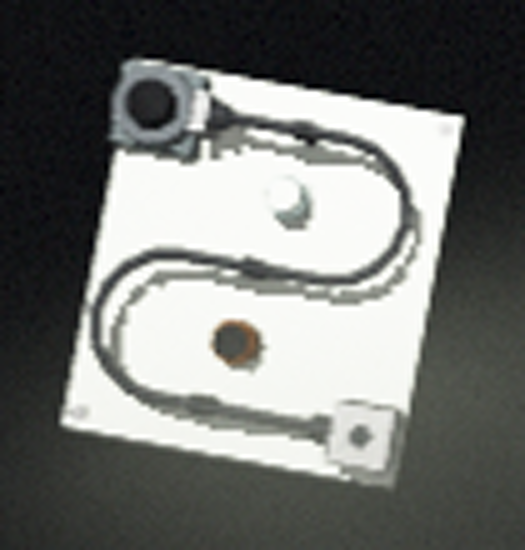

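View pics/sc.png

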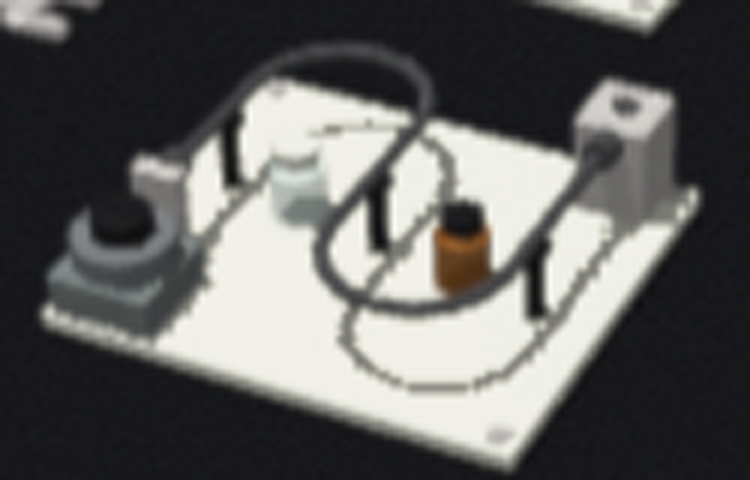

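The top crop shows the block hole at about (241.6,246.8) and the button at (199.4,180.2). The tube runs left from the block, as described. The side crop agrees, with the block hole at about (289.0,242.2). Next I'll check the pose against these features.

```bash
cat >> h.py <<'E'
def W(xy,z,P):
    a=np.radians(P[2]); c,s=np.cos(a),np.sin(a)
    return np.array([P[0]+c*xy[0]-s*xy[1],P[1]+s*xy[0]+c*xy[1],z])
pts=[(-70,-35),(-70,20)]+[(-35+35*np.cos(a),35+35*np.sin(a)) for a in np.linspace(np.pi,0,9)]+[(0,20),(0,-30)]\
 +[(35+35*np.cos(a),-35+35*np.sin(a)) for a in np.linspace(-np.pi,0,9)]+[(70,-30),(70,10)]
E
python3 - <<'E'
from h import *
B=ray("top",(241.6,246.8),52); U=ray("top",(199.4,180.2),50); S=ray("side",(289.0,242.2),52)
d=U-B; e=np.arctan2(132,140)
print("block",B,"side",S,"btn",U,"dist",np.hypot(*d[:2]),np.hypot(140,132),"yaw",np.degrees(np.arctan2(d[1],d[0])-e))
P=(533.8,149.6,-10.2)
print("pred block",W((-70,-68),52,P),"btn",W((70,64),50,P))
def ov(n,x0,y0,w,h,k):
    im=cv2.resize(cv2.imread(f"pics/{n}0.png")[y0:y0+h,x0:x0+w],None,fx=k,fy=k,interpolation=2)
    for q,z,c in [(p,45,(0,0,255)) for p in pts]+[((-70,-68),52,(255,0,0)),((70,64),50,(0,255,0))]+[((i*95,j*85),10,(0,200,0)) for i in(-1,1) for j in(-1,1)]:
        u=(proj(n,W(q,z,P))-(x0,y0)+.5)*k; cv2.circle(im,tuple(int(v) for v in u),2,c,-1)
    return im
a=ov("top",170,160,105,110,5); b=ov("side",185,225,125,85,5)[:, :]
cv2.imwrite("pics/ov_t.png",a); cv2.imwrite("pics/ov_s.png",b)
E
```

```text
block [452.54716237  93.12775797  52.        ] side [451.4567049   91.54414695  52.        ] btn [613.01762681 197.58696559  50.        ] dist 191.47453098455017 192.4162155328911 yaw -10.252959971414464
pred block [452.8645451   95.07063048  52.        ] btn [614.02711594 200.19258709  50.        ]
```

View pics/ov_t.png

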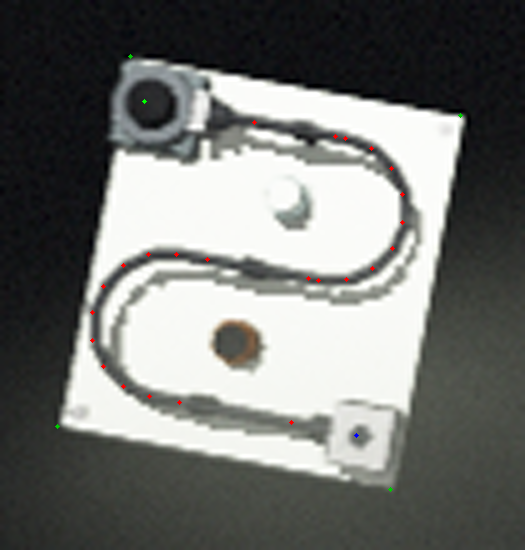

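View pics/ov_s.png

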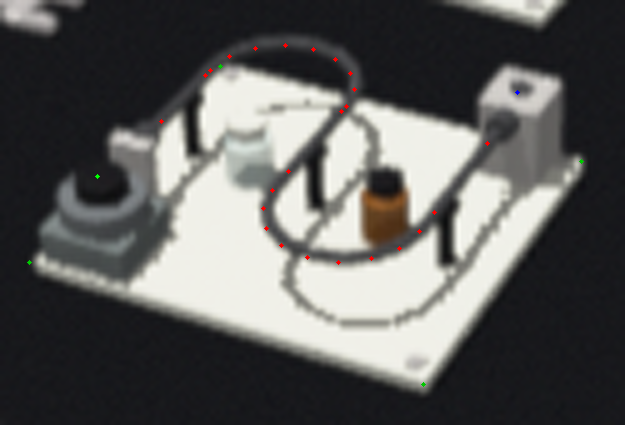

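The overlay at (533.8,149.6,-10.2°) follows the tube in both views. The block and button measurements ask for a shift of about (-0.7,-2) mm, so I'll use (533.2,147.6,-10.2°). Now the trace.

```bash
cat >> h.py <<'E'
P=(533.2,147.6,-10.2)
def quat(t): t=np.radians(t)/2; return [np.cos(t),np.sin(t),0,0]
E
python3 - <<'E'
from h import *
best=None
for t in(79.8,-100.2):
    q=[env.ik(W(p,82,P),quat(t)) for p in pts+[(70,64)]]
    ok=all(x is not None for x in q); print(t,ok,q[0] if ok else "")
    if ok:
        m=max(abs(x[5]) for x in q)
        if best is None or m<best[0]: best=(m,t)
t=best[1]; print(best)
set_gripper(0); print("width",env.read_state()["width"])
env.reach(W(pts[0],240,P),quat(t)); env.move_l(W(pts[0],83,P),rate=80)
s=env.read_state(); print(s["time_s"],s["tool_pos"],W(pts[0],83,P),s["force"])
cv2.imwrite("pics/side1.png",cv2.resize(viewer.camera("side")[150:330,130:370],None,fx=3,fy=3))
E
```

```text
79.8 True [ 2.42436708e-01  4.74744505e-01  2.04961171e+00 -4.44089210e-16
  6.17236439e-01  4.20460291e-01]
-100.2 False 
(np.float64(0.5766440982755978), 79.8)
width 0.5096824536412937
6.2667 [458.37093578 125.62723562  83.33591393] [458.10834153 125.54908554  83.        ] [ 0.69789805  0.50127882 -0.18430905]
```

View pics/side1.png

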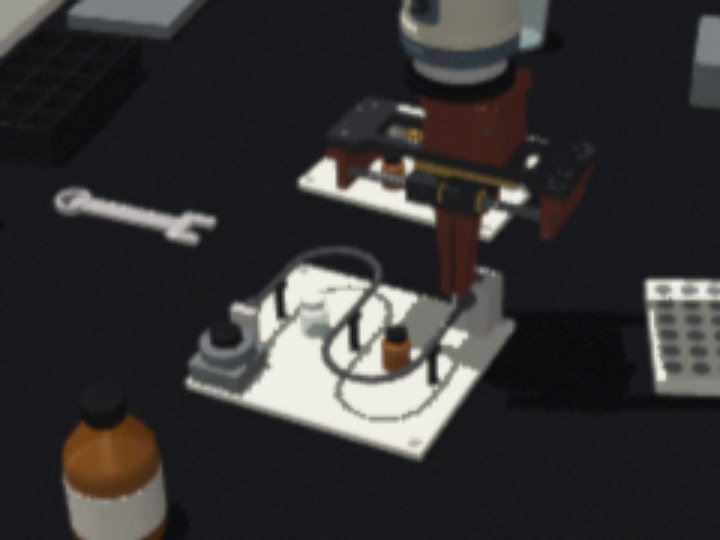

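The closed fingertips are over the tube start, next to the block, and clear of everything. Next I'll trace the tube and press the button.

```bash
python3 - <<'E'
from h import *
for i,p in enumerate(pts):
    env.move_l(W(p,83,P),rate=50)
    if i in(0,1,6,11,12,17,22,23):
        env.hold(0.1); s=env.read_state(); print(i,round(s["time_s"],1),(s["tool_pos"]-W(p,83,P)).round(1))
env.move_l(W((70,65),83,P),rate=50); env.hold(.3)
s=env.read_state(); print(s["time_s"],s["tool_pos"],s["force"])
r=env.move_l(W((70,65),58,P),rate=12,f_stop=9); s=env.read_state(); print(r,s["time_s"],s["tool_pos"],s["force"])
env.hold(.5); s=env.read_state(); print(s["time_s"],s["tool_pos"],s["force"])
cv2.imwrite("pics/side2.png",cv2.resize(viewer.camera("side")[150:330,130:370],None,fx=3,fy=3))
E
```

```text
0 6.7 [0.  0.  0.1]
1 8.0 [-0.1 -0.3 -0. ]
6 10.3 [-0.2 -0.1 -0.1]
11 12.5 [0.1 0.  0. ]
12 13.8 [ 0.   0.3 -0. ]
17 15.8 [-0.2 -0.  -0.1]
22 17.9 [-0.1 -0.  -0. ]
23 18.9 [-0.1 -0.3 -0. ]
20.4667 [613.62589737 199.00279944  83.03697979] [ 0.51313942  0.5330888  -0.19241609]
True 22.0 [613.61975076 199.16834549  63.0055431 ] [-1.48997897 -0.72439999  5.47721456]
22.5 [613.63249988 199.17251963  62.99600241] [-1.67664872 -2.19612146  6.24245472]
```

View pics/side2.png

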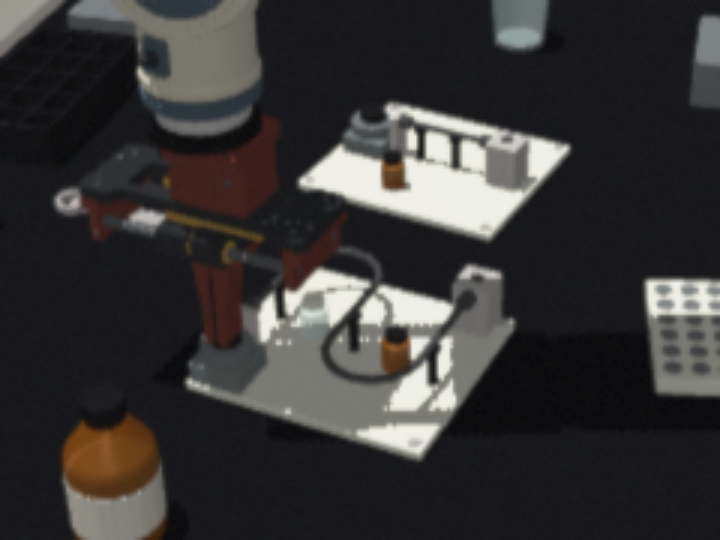

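The fingertips are on the button, and nothing around them has moved. The tip height of 44 mm and about 6 N upward both mean the button is fully down. I'll hand the job in.

```bash
python3 -c "
from station import workorder
print(workorder.sign_off())"
```

```text
the job is handed in; nothing more can be done
None
```

I traced the S tube from outlet block to purge button with the fingertips about 16 mm above it and no sign of contact, then handed the job in with the button held fully down at about 6 N; the sign-off returned no verdict.

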